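Make up the hourly sample tray

ROBOT

A 7-joint arm with a two-finger parallel gripper is mounted at the origin on the work surface. World frame = base frame: x ahead of the robot, y to its left, z up, the work surface at z = 0. Lengths are in m, angles in rad, forces in N, time in s.
With the tool pointing down it reaches from about 0.425 to 0.925 m from the base axis. Payload 6.8 kg.
Tool frame: the origin (TCP) lies midway between the tips of the shut fingers; the grasp point (between the pads) lies ctrl.grasp_offset behind it (ctrl.grasp_offset is the distance from the TCP to the grasp point, in m); z points along the fingers, y is the line along which they close (so a half turn about z gives the same grasp; the last joint's range is limited). The gripper opens to 85 mm and grips with 20 to 120 N. Pads are 22 mm wide; open, the fingers measure 114 mm over their backs; the gripper's body (76 mm by 85 mm) begins 54 mm behind the grasp point. The pads swing forward as they close: fully open they stand 13 mm farther back than shut.
Start: joints at [1.219, 0.477, 0.022, 1.555, -0.011, 1.109, -0.083], TCP at [0.163, -0.655, 0.231] pointing down, gripper open.
Joint ranges: [-2.96, 2.96], [-0.34, 2.1], [-1.41, 1.46], [0.24, 2.44], [-1.37, 4.51], [0.17, 1.92], [-2.96, 2.96]. Speed limits (rad/s): [2.39, 2.39, 3.14, 3.14, 3.14, 3.14, 3.14].

INTERFACE

Orientations are given as a unit quaternion [w, x, y, z].
In Python, from workcell import ctrl gives the robot as it stands. Calls block until the motion is done:
- ctrl.goto(position, orientation): joint-space move of the TCP to a pose.
- ctrl.move_linear(position, rotation=None, velocity=0.15): straight line of the TCP; rotation=None keeps the orientation; velocity is the mean speed in m/s.
- ctrl.move_joints(angles): joint-space move.
- ctrl.set_gripper(opening, f_grip=None): opening from 0.0 (shut) to 1.0 (fully open); f_grip is the grip in N (None keeps the last); returns when the fingers have stopped.
- ctrl.dwell(seconds).
- ctrl.inverse_kinematics(position, orientation): joint angles nearest the present ones, or None.
- ctrl.grab_frame(name): name is "side" or "top"; returns (picture, depth): 480x640x3 uint8, red, green, blue; 480x640 float32, m along the optical axis (not along the pixel's ray), 0 where there is no reading.
- ctrl.get_calibration(name): a dict with "fx", "fy", "cx", "cy" (pixels), "eye" and "orientation" of the camera in the world. Camera axes: x right, y down, z forward; pixel columns grow to the right and rows downward; lengths in m; the calibration is good to about 2 mm. A picture is of the moment at which its call begins. get_calibration takes no time and is no camera call.
A pose or a line that the arm cannot do raises ctrl.Unreachable and nothing moves.
- ctrl.sign_off(): hands the job in; it is judged then, once.
Readings, each from a call of its own:
- ctrl.current_clock(): time.
- ctrl.current_qpos(): joint angles.
- ctrl.current_joint_vel(): joint speeds.
- ctrl.current_joint_efforts(): joint torques, N m.
- ctrl.current_position(): TCP position.
- ctrl.current_orientation(): TCP orientation.
- ctrl.current_wrist_force(): force on the tool from outside, world axes, zero at the start.
- ctrl.current_wrist_torque(): the same for the moment, N m.
- ctrl.current_opening(): opening from 0.0 (shut) to 1.0 (fully open).
- ctrl.current_grip_force(): force on a finger pad.
Only numpy, scipy, OpenCV 4.12 (cv2) and the standard library are available. Lean on these libraries where they do the work, as an engineer would, in place of code of your own. Each camera call takes 0.05 s, during which the arm holds its last target. There are 200 camera calls.

TASK

Make up the white quality-control sample tray: stand the three sealed cups that carry a coloured label upright in its wells, each on the mat of its label's colour, and pull the thermometer pen up out of its two spring clips and lay it, about centred, in the tray's two V-notched rests. Lower everything gently into the tray, never drop it. Leave the open cup and the sealed cup without a label where they stand.

Things in the scene. Friction and masses are not known exactly. Their poses are not given: they have to be found in the camera images.
- cup_green: sealed cup of brown miso with a round green label (42 mm) on its whitish lid; 62 mm wide, 46 mm tall, about 110 g. Foot 50 mm wide, tapering out to 57 mm at 38 mm up; the lid is a straight-sided rim 62 mm wide from 39 to 46 mm up (grip there, any yaw). Origin: centre of its underside, z up. Loose on the table; the nearest cup is at least 95 mm away centre to centre
- cup_yellow: sealed cup of brown miso with a round yellow label (42 mm) on its whitish lid; 62 mm wide, 46 mm tall, about 110 g. Foot 50 mm wide, tapering out to 57 mm at 38 mm up; the lid is a straight-sided rim 62 mm wide from 39 to 46 mm up (grip there, any yaw). Origin: centre of its underside, z up. Loose on the table; the nearest cup is at least 95 mm away centre to centre
- cup_blue: sealed cup of brown miso with a round blue label (42 mm) on its whitish lid; 62 mm wide, 46 mm tall, about 110 g. Foot 50 mm wide, tapering out to 57 mm at 38 mm up; the lid is a straight-sided rim 62 mm wide from 39 to 46 mm up (grip there, any yaw). Origin: centre of its underside, z up. Loose on the table; the nearest cup is at least 95 mm away centre to centre
- thermometer: white pen thermometer 160 mm long, round body d 18, blue hexagonal cap (18 mm long, 21 mm wide) at +x, thin sheath at -x. Origin: middle of its axis, x along it. Starts level, 36 mm above the table, in two upward C clips 12 mm wide at 38 mm either side of its middle, on a fixed 6 mm base plate. Grip it between the clips from above, pull straight up: 8 to 18 N, free within 15 mm
- rest: two grey V blocks on the white tray, 76 mm apart, 8 mm thick; notches 90 degrees, about 40 mm wide at the top, 9 mm above the axis. Origin: where the middle of the seated thermometer's axis lies, 40 mm above the table, midway between; x along it. Tray floor 36 mm below. The line of well centres is parallel, 86 mm to -y; cups in the wells rise 12 mm above this axis, lids about 50 mm to the side
- cup_open: look-alike, must stay: the same cup without lid or label, its brown miso open to the air, 60 mm wide at the top, 40 mm tall. Origin: centre of its underside, z up. Loose on the table
- cup_plain: look-alike, must stay: the same sealed cup with a whitish lid but no label, 62 mm wide, 46 mm tall. Origin: centre of its underside, z up. Loose on the table (more unlabelled stock stands on a sheet pan at the table's far edge)
- mat_green: green square mat, 68 mm, filling the floor of one of three wells in the white tray, which stands fast; the mats swap wells. Origin: centre of its upper face, 6 mm above the table, z up, x along the row of wells, y towards the thermometer rest. Wells 74 mm square inside, 78 mm apart; walls 16 mm above the mat. No room for fingers along the row beside a placed cup: close them along y
- mat_yellow: yellow square mat, 68 mm, filling the floor of one of three wells in the white tray, which stands fast; the mats swap wells. Origin: centre of its upper face, 6 mm above the table, z up, x along the row of wells, y towards the thermometer rest. Wells 74 mm square inside, 78 mm apart; walls 16 mm above the mat. No room for fingers along the row beside a placed cup: close them along y
- mat_blue: blue square mat, 68 mm, filling the floor of one of three wells in the white tray, which stands fast; the mats swap wells. Origin: centre of its upper face, 6 mm above the table, z up, x along the row of wells, y towards the thermometer rest. Wells 74 mm square inside, 78 mm apart; walls 16 mm above the mat. No room for fingers along the row beside a placed cup: close them along y

How it is judged:
At the end, for the whole second after the job is handed in: Each labelled cup upright on the mat of its colour, centred within 15 mm, foot on the mat; thermometer seated in both V notches, within 15 mm along, 6 mm across, 0.1 rad, either way round; all released and at rest; open and unlabelled cups upright within 25 mm of their start (horizontal distance between cup_green and mat_green below 0.015 m and z of cup_green in the frame of mat_green between -0.004 and 0.005 m and angle between each of cup_green, cup_yellow, cup_blue, cup_open, cup_plain's own z axis and vertical below 0.12 rad and linear speed of each of cup_green, cup_yellow, cup_blue, thermometer below 0.03 m/s and horizontal distance between cup_yellow and mat_yellow below 0.015 m and z of cup_yellow in the frame of mat_yellow between -0.004 and 0.005 m and horizontal distance between cup_blue and mat_blue below 0.015 m and z of cup_blue in the frame of mat_blue between -0.004 and 0.005 m and x of thermometer in the frame of rest between -0.015 and 0.015 m and y of thermometer in the frame of rest between -0.006 and 0.006 m and z of thermometer in the frame of rest between -0.005 and 0.005 m and angle between the x axis of thermometer and the x axis of rest, either way round below 0.1 rad and distance of each of cup_open, cup_plain from where it was at the start of the episode below 0.025 m); the robot touches nothing.
It fails at once if the open or the unlabelled cup is moved more than 25 mm or tipped (distance of any of cup_open, cup_plain from where it was at the start of the episode above 0.025 m or angle between any of cup_open, cup_plain's own z axis and vertical above 0.35 rad).
It fails at once if the green cup is dropped into the tray (faster than 0.5 m/s within 30 mm above a well's mat) ((horizontal distance between cup_green and mat_green below 0.04 m and z of cup_green in the frame of mat_green below 0.03 m and linear speed of cup_green above 0.5 m/s) or (horizontal distance between cup_green and mat_yellow below 0.04 m and z of cup_green in the frame of mat_yellow below 0.03 m and linear speed of cup_green above 0.5 m/s) or (horizontal distance between cup_green and mat_blue below 0.04 m and z of cup_green in the frame of mat_blue below 0.03 m and linear speed of cup_green above 0.5 m/s)).
It fails at once if the yellow cup is dropped into the tray (faster than 0.5 m/s within 30 mm above a well's mat) ((horizontal distance between cup_yellow and mat_green below 0.04 m and z of cup_yellow in the frame of mat_green below 0.03 m and linear speed of cup_yellow above 0.5 m/s) or (horizontal distance between cup_yellow and mat_yellow below 0.04 m and z of cup_yellow in the frame of mat_yellow below 0.03 m and linear speed of cup_yellow above 0.5 m/s) or (horizontal distance between cup_yellow and mat_blue below 0.04 m and z of cup_yellow in the frame of mat_blue below 0.03 m and linear speed of cup_yellow above 0.5 m/s)).
It fails at once if the blue cup is dropped into the tray (faster than 0.5 m/s within 30 mm above a well's mat) ((horizontal distance between cup_blue and mat_green below 0.04 m and z of cup_blue in the frame of mat_green below 0.03 m and linear speed of cup_blue above 0.5 m/s) or (horizontal distance between cup_blue and mat_yellow below 0.04 m and z of cup_blue in the frame of mat_yellow below 0.03 m and linear speed of cup_blue above 0.5 m/s) or (horizontal distance between cup_blue and mat_blue below 0.04 m and z of cup_blue in the frame of mat_blue below 0.03 m and linear speed of cup_blue above 0.5 m/s)).
It fails at once if the thermometer is dropped onto its rest (faster than 0.5 m/s within 30 mm of its place) (distance between thermometer and rest below 0.03 m and linear speed of thermometer above 0.5 m/s).
It also fails if it takes over 112 s, if anything falls off the work surface, if the arm or the gripper's body presses on something with over 40 N, if the wrist force passes 120 N, or if a joint passes its speed limit or range.

## Working session

There is one attempt and no reset: what is moved stays moved. The work goes in short steps, each a Python script; the robot and the scene stay as the last script left them, time stands still between calls to the robot, and variables do not carry over. Pictures are saved under pics/ and viewed, at most 14 in all, crops included, and the job is handed in when it is done.

```bash
ls; mkdir -p pics
python3 - <<'E'
from workcell import ctrl
import cv2,numpy as np
for n in("top","side"):
    im,d=ctrl.grab_frame(n); np.savez(n+"0.npz",im=im,d=d); cv2.imwrite(f"pics/{n}0.png",im[:,:,::-1]); print(n,ctrl.get_calibration(n))
print(ctrl.grasp_offset,ctrl.current_orientation(),ctrl.current_clock())
E
```

```text
pics
top {'fx': 480.6194272716929, 'fy': 480.6194272716929, 'cx': 328.7058789487715, 'cy': 247.66174276153362, 'eye': array([ 0.45669229, -0.02530525,  0.94965976]), 'orientation': array([-0.03235015,  0.70685487, -0.70572622,  0.03549878])}
side {'fx': 469.52584961931643, 'fy': 469.52584961931643, 'cx': 322.71369068378846, 'cy': 228.83735974477645, 'eye': array([0.1498061 , 0.61682499, 0.65977341]), 'orientation': array([ 0.10458091, -0.24104886,  0.87172752, -0.41358121])}
0.0187 [-7.74490071e-04  9.92576076e-01  1.21622815e-01 -1.56818321e-04] 0.1
```

View pics/top0.png

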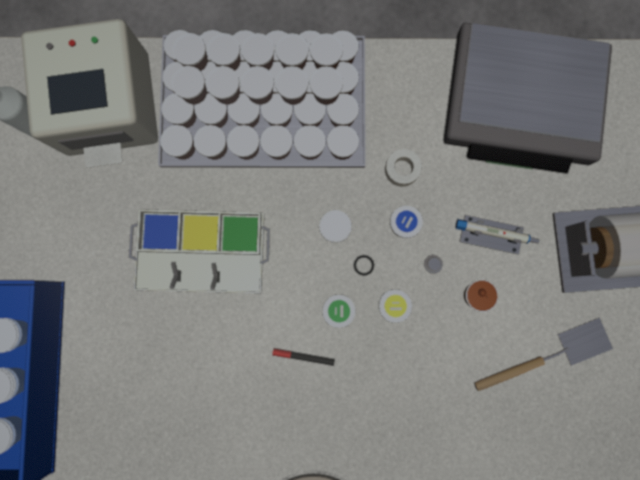

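View pics/side0.png

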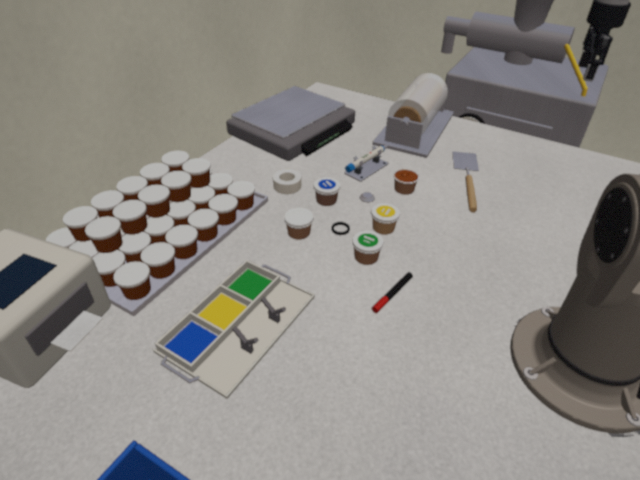

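The top view has +x pointing up. The tray is at left, with blue (160,232), yellow (200,232) and green (240,233) mats and V blocks at (176,275) and (215,276). The cups are green (339,311), yellow (396,306), blue (406,221), plain (335,225) and open (481,295). The thermometer lies at (495,232) with its cap to the left. The side view agrees.

```bash
cat > h.py <<'E'
import numpy as np,cv2
from scipy.spatial.transform import Rotation as R
from workcell import ctrl
def cam(n):
    c=ctrl.get_calibration(n); q=c["orientation"]
    return c,R.from_quat([q[1],q[2],q[3],q[0]]).as_matrix()
def plane(n,uv,z):
    c,M=cam(n); uv=np.atleast_2d(uv).astype(float)
    r=np.c_[(uv[:,0]-c["cx"])/c["fx"],(uv[:,1]-c["cy"])/c["fy"],np.ones(len(uv))]@M.T
    return c["eye"]+r*((z-c["eye"][2])/r[:,2])[:,None]
def cloud(n,d):
    c,M=cam(n); v,u=np.mgrid[:480,:640]
    return np.stack([(u-c["cx"])/c["fx"]*d,(v-c["cy"])/c["fy"]*d,d],-1)@M.T+c["eye"]
HUE={"green":(45,80),"yellow":(20,35),"blue":(100,130)}
def blobs(n,im,box,col):
    "contours of a colour inside box x0,y0,x1,y1, largest first"
    hsv=cv2.cvtColor(im,cv2.COLOR_RGB2HSV); lo,hi=HUE[col]
    m=cv2.inRange(hsv,(lo,90,50),(hi,255,255)); k=np.zeros_like(m); x0,y0,x1,y1=box; k[y0:y1,x0:x1]=255
    cs,_=cv2.findContours(m&k,cv2.RETR_EXTERNAL,cv2.CHAIN_APPROX_NONE)
    return sorted(cs,key=cv2.contourArea,reverse=True)
def ctr(c):
    "centre of blob hull"
    m=cv2.moments(cv2.convexHull(c)); return [m["m10"]/m["m00"],m["m01"]/m["m00"]]
E
python3 - <<'E'
from h import *
np.set_printoptions(precision=4,suppress=True)
T=np.load("top0.npz");S=np.load("side0.npz")
for k in HUE:
    for what,z,bt,bs in(("cup",.046,(300,190,440,340),(290,160,420,270)),("mat",.006,(135,205,265,255),(150,255,290,365))):
        t=blobs("top",T["im"],bt,k)[0]; s=blobs("side",S["im"],bs,k)[0]
        print(k,what,plane("top",ctr(t),z)[0],plane("side",ctr(s),z)[0],cv2.contourArea(t),cv2.contourArea(s))
P=cloud("top",T["d"])
print("table z",np.median(P[380:440,150:250,2]), "lid z",[np.median(P[v-4:v+4,u-4:u+4,2]) for u,v in((335,225),(339,311),(406,221))])
for nm,(x0,y0,x1,y1),zz in(("therm",(450,205,545,260),.034),("blocks",(165,255,225,298),.022)):
    Q=P[y0:y1,x0:x1]; m=Q[...,2]>zz; q=Q[m]; print(nm,m.sum(),q.mean(0),q.min(0),q.max(0),np.percentile(q[:,2],[10,50,90]))
    if nm=="therm":
        x=q[:,:2]-q[:,:2].mean(0); w=np.linalg.svd(x,full_matrices=False)[2][0]; print("dir",w,(x@w).min(),(x@w).max())
cv2.imwrite("pics/crop1.png",np.hstack([cv2.resize(T["im"][200:265,445:545,::-1],(400,260),interpolation=2),cv2.resize(T["im"][205:300,130:270,::-1],(384,260),interpolation=2)]))
E
```

```text
green cup [ 0.4258 -0.0477  0.046 ] [ 0.4241 -0.0485  0.046 ] 296.0 87.5
green mat [0.5757 0.1468 0.006 ] [0.5772 0.1435 0.006 ] 982.5 625.0
yellow cup [ 0.435  -0.1535  0.046 ] [ 0.4338 -0.1539  0.046 ] 322.0 142.5
yellow mat [0.577  0.2248 0.006 ] [0.5784 0.2223 0.006 ] 1057.0 885.0
blue cup [ 0.5951 -0.1765  0.046 ] [ 0.5941 -0.1765  0.046 ] 317.5 74.5
blue mat [0.579  0.3037 0.006 ] [0.5812 0.3017 0.006 ] 1014.0 1032.0
table z 0.0002215170760627161 lid z [np.float64(0.04655660147893309), np.float64(0.04731100138293087), np.float64(0.047317060296982905)]
therm 854 [ 0.5725 -0.3363  0.0701] [ 0.4567 -0.4289  0.0343] [ 0.6019 -0.0253  0.9497] [0.0392 0.044  0.0478]
dir [ 0.1601 -0.9871] -0.3255652904436238 0.08894063255184387
blocks 291 [0.4903 0.2175 0.0726] [ 0.4567 -0.0253  0.0226] [0.5163 0.2692 0.9497] [0.028  0.0394 0.048 ]
```

View pics/crop1.png

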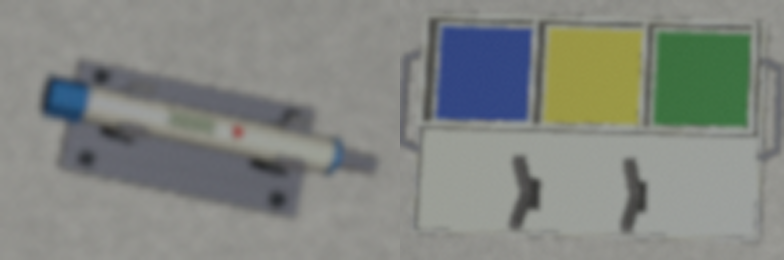

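Run:
```python
from h import *
np.set_printoptions(precision=4,suppress=True)
T=np.load("top0.npz")
P=cloud("top",T["d"]); V=T["d"]>0.1
ok=V&(P[...,2]<.1)
def box(x0,y0,x1,y1): m=np.zeros_like(V); m[y0:y1,x0:x1]=1; return m&ok
q=P[box(450,205,545,260)&(P[...,2]>.036)]
x=q[:,:2]-q[:,:2].mean(0); w=np.linalg.svd(x,full_matrices=False)[2][0]
s=x@w; print("therm",len(q),q.mean(0),w,s.min(),s.max(),"mid of extent",q[:,:2].mean(0)+w*(s.min()+s.max())/2)
# colour mask of body: cap blue + bright, for each slice centre
im=T["im"].astype(int); hsv=cv2.cvtColor(T["im"],cv2.COLOR_RGB2HSV)
cap=blobs("top",T["im"],(450,205,480,245),"blue")[0]; print("cap",plane("top",ctr(cap),.040), cv2.boundingRect(cap))
print("cap end, sheath tip @36", plane("top",[[445+43/4,200+94/4],[445+377/4,200+163/4]],.036))
print("body ends @36 (axis)", plane("top",[[445+86/4,200+101/4],[445+338/4,200+155/4]],.042))
for a in((165,255,200,298),(200,255,228,298)):
    for zz in(.030,.042):
        q=P[box(*a)&(P[...,2]>zz)]; print("block",zz,len(q),q.mean(0),q.min(0),q.max(0))
```

```text
therm 820 [ 0.576  -0.3459  0.0436] [0.2075 0.9782] -0.08539318115686885 0.0746685278367243 mid of extent [ 0.5748 -0.3511]
cap [[ 0.5891 -0.2825  0.04  ]] (456, 220, 11, 11)
cap end, sheath tip @36 [[ 0.5918 -0.2734  0.036 ]
 [ 0.5587 -0.4328  0.036 ]]
body ends @36 (axis) [[ 0.5875 -0.2922  0.042 ]
 [ 0.5618 -0.4116  0.042 ]]
block 0.03 115 [0.4925 0.2639 0.0405] [0.4674 0.2596 0.0308] [0.5163 0.2692 0.0502]
block 0.042 49 [0.4934 0.264  0.046 ] [0.4674 0.2596 0.0424] [0.5163 0.2691 0.0502]
block 0.03 115 [0.4906 0.1883 0.0405] [0.4656 0.1839 0.0302] [0.5145 0.193  0.0494]
block 0.042 53 [0.4891 0.1887 0.0456] [0.4656 0.1839 0.0422] [0.5145 0.193  0.0494]
```

```bash
cat >> h.py <<'E'
XM=np.array([.0235,.9997]); TH=np.arctan2(-XM[0],XM[1])   # closing along tray y (= world x line)
CUP={"green":(.4252,-.0480),"yellow":(.4345,-.1537),"blue":(.5947,-.1765)}
Y=np.array([.5773,.2240]); MAT={"green":Y-.078*XM,"yellow":Y,"blue":Y+.078*XM}
REST=np.array([.4912,.2260]); TP=np.array([.575,-.352]); TTH=np.arctan2(-.205,.979)
def quat(th):
    a=(th+np.pi/2)/2; return np.array([0,np.cos(a),np.sin(a),0])
def p(xy,z): return np.array([xy[0],xy[1],z])
def log(s): print(s,"t=%.1f"%ctrl.current_clock(),"op=%.3f"%ctrl.current_opening(),"grip=%.0f"%ctrl.current_grip_force(),"F",np.round(ctrl.current_wrist_force(),1),"tcp",np.round(ctrl.current_position(),4))
E
python3 - <<'E'
from h import *
for n,xy,z,th in [("T",TP,.0175,TTH),("rest",REST,.021,TH)]+[("c"+k,CUP[k],.018,TH) for k in CUP]+[("m"+k,MAT[k],.024,TH) for k in MAT]:
    for zz in(z,.14):
        print(n,zz,[None if (j:=ctrl.inverse_kinematics(p(xy,zz),quat(th+s))) is None else np.round(j,2).tolist() for s in(0,np.pi,-np.pi)])
E
```

```text
T 0.0175 [[0.65, 0.73, -0.28, 1.68, 0.27, 0.77, 0.04], [0.23, 0.74, 0.33, 1.71, -0.33, 0.74, -2.63], [0.23, 0.74, 0.33, 1.71, -0.33, 0.74, -2.63]]
T 0.14 [[0.68, 0.59, -0.32, 1.62, 0.21, 0.97, 0.08], [0.24, 0.58, 0.31, 1.65, -0.21, 0.94, -2.72], [0.24, 0.58, 0.31, 1.65, -0.21, 0.94, -2.72]]
rest 0.021 [[0.17, 0.77, -0.95, 1.98, 0.85, 0.86, -1.29], [0.31, 0.93, -1.2, 1.97, 1.05, 1.04, 1.72], [0.31, 0.93, -1.2, 1.97, 1.05, 1.04, 1.72]]
rest 0.14 [[0.27, 0.61, -1.08, 1.91, 0.63, 1.01, -1.12], [0.32, 0.67, -1.18, 1.91, 0.71, 1.07, 1.96], [0.32, 0.67, -1.18, 1.91, 0.71, 1.07, 1.96]]
cgreen 0.018 [[0.38, 0.48, -0.48, 2.26, 0.47, 0.5, -0.5], [-0.82, 0.76, 1.05, 2.33, -1.12, 0.73, -2.09], [-0.82, 0.76, 1.05, 2.33, -1.12, 0.73, -2.09]]
cgreen 0.14 [[0.58, 0.27, -0.68, 2.17, 0.24, 0.78, -0.29], [-1.04, 0.5, 1.3, 2.26, -0.66, 0.86, -2.47], [-1.04, 0.5, 1.3, 2.26, -0.66, 0.86, -2.47]]
cyellow 0.018 [[0.54, 0.51, -0.41, 2.19, 0.4, 0.52, -0.19], [0.08, 0.48, 0.15, 2.22, -0.16, 0.45, -2.8], [0.08, 0.48, 0.15, 2.22, -0.16, 0.45, -2.8]]
cyellow 0.14 [[0.65, 0.29, -0.52, 2.11, 0.2, 0.78, -0.01], [0.2,
[... 563 characters left out ...]
79, 0.61, 1.04, -0.88], [0.46, 0.76, -1.19, 1.78, 0.78, 1.15, 2.14], [0.46, 0.76, -1.19, 1.78, 0.78, 1.15, 2.14]]
myellow 0.024 [[0.13, 0.81, -0.86, 1.79, 0.77, 0.91, -1.1], [0.31, 1.02, -1.2, 1.78, 1.06, 1.15, 1.87], [0.31, 1.02, -1.2, 1.78, 1.06, 1.15, 1.87]]
myellow 0.14 [[0.27, 0.75, -1.1, 1.73, 0.73, 1.14, -1.07], [0.31, 0.8, -1.19, 1.72, 0.8, 1.19, 2.02], [0.31, 0.8, -1.19, 1.72, 0.8, 1.19, 2.02]]
mblue 0.024 [[0.03, 0.88, -0.92, 1.7, 0.83, 0.99, -1.22], [0.17, 1.06, -1.2, 1.69, 1.06, 1.19, 1.79], [0.17, 1.06, -1.2, 1.69, 1.06, 1.19, 1.79]]
mblue 0.14 [[0.11, 0.77, -1.05, 1.64, 0.72, 1.16, -1.15], [0.17, 0.86, -1.19, 1.64, 0.84, 1.24, 1.92], [0.17, 0.86, -1.19, 1.64, 0.84, 1.24, 1.92]]
```

Run:
```python
from h import *
q=quat(TTH)
ctrl.goto(p(TP,.13),q); log("above")
ctrl.move_linear(p(TP,.0175),velocity=.1); log("down")
ctrl.set_gripper(0,80); log("grip")
ctrl.move_linear(p(TP,.04),velocity=.03); log("free")
ctrl.move_linear(p(TP,.14),velocity=.15); log("up")
for n in("top","side"): cv2.imwrite(f"pics/{n}1.png",ctrl.grab_frame(n)[0][:,:,::-1])
```

```text
above t=2.0 op=1.000 grip=0 F [ 0.2  0.4 -0.2] tcp [ 0.5739 -0.3542  0.1302]
down t=3.3 op=0.995 grip=0 F [ 1.1  0.6 -0.4] tcp [ 0.5756 -0.3523  0.0183]
grip t=3.9 op=0.184 grip=78 F [-4.   1.1  5.9] tcp [ 0.574  -0.3519  0.0179]
free t=4.8 op=0.181 grip=79 F [-0.6  0.2 -0.9] tcp [ 0.5751 -0.352   0.0401]
up t=5.6 op=0.182 grip=79 F [ 0.1 -0.5 -0.4] tcp [ 0.5743 -0.3517  0.139 ]
```

View pics/side1.png

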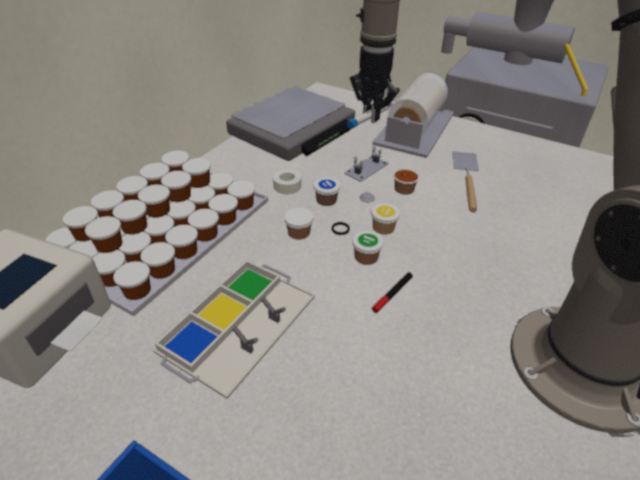

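The pen is held level, cap at (354,122), and both clips at (360,168) and (377,155) are empty. Next I'll lay it in the rests.

Run:
```python
from h import *
q=quat(TH)
ctrl.goto(p(REST,.14),q); log("above")
ctrl.move_linear(p(REST,.045),velocity=.1)
ctrl.dwell(.3); F0=ctrl.current_wrist_force()[2]
for z in np.arange(.030,.0195,-.0015):
    ctrl.move_linear(p(REST,z),velocity=.03); ctrl.dwell(.1)
    f=ctrl.current_wrist_force()[2]-F0; print("%.4f %.1f"%(z,f))
    if f>4: break
log("low")
ctrl.set_gripper(.45,20); ctrl.dwell(.2); log("open")
ctrl.move_linear(p(REST,.16),velocity=.15); log("up")
```

```text
above t=7.8 op=0.187 grip=79 F [-0.3  0.4 -1.1] tcp [0.492  0.2248 0.1399]
0.0300 0.5
0.0285 1.1
0.0270 1.0
0.0255 1.4
0.0240 1.9
0.0225 6.2
low t=11.7 op=0.183 grip=80 F [-2.3 -1.1  4.5] tcp [0.4911 0.2262 0.0228]
open t=12.3 op=0.447 grip=0 F [-0.6  0.  -0.7] tcp [0.4912 0.226  0.0224]
up t=13.3 op=0.448 grip=0 F [ 0.6  0.2 -1.5] tcp [0.4907 0.2256 0.1591]
```

```bash
cat >> h.py <<'E'
def pick(k,xy=None,zt=.018):
    xy=CUP[k] if xy is None else xy
    ctrl.goto(p(xy,.13),quat(TH)); ctrl.set_gripper(1)
    ctrl.move_linear(p(xy,zt),velocity=.12); log("down")
    ctrl.set_gripper(0,45); ctrl.dwell(.1); log("grip")
    ctrl.move_linear(p(xy,.03),velocity=.06); ctrl.move_linear(p(xy,.14),velocity=.15); ctrl.dwell(.2); log("up")
def place(k,zt=.018):
    xy=MAT[k]; ctrl.goto(p(xy,.14),quat(TH)); log("above")
    z1=zt+.006; ctrl.move_linear(p(xy,z1+.012),velocity=.1); ctrl.dwell(.3); F0=ctrl.current_wrist_force()[2]
    for z in np.arange(z1+.004,z1-.0045,-.0012):
        ctrl.move_linear(p(xy,z),velocity=.03); ctrl.dwell(.1); f=ctrl.current_wrist_force()[2]-F0
        if f>4: break
    print("touch %.4f f=%.1f"%(z-zt,f)); log("low")
    ctrl.set_gripper(.9,20); ctrl.dwell(.2); log("open")
    ctrl.move_linear(p(xy,.15),velocity=.15)
E
python3 - <<'E'
from h import *
pick("blue")
for n in("top","side"): cv2.imwrite(f"pics/{n}2.png",ctrl.grab_frame(n)[0][:,:,::-1])
t=cv2.imread("pics/top2.png")[200:305,120:290];s=cv2.imread("pics/side2.png")[60:260,250:450]
cv2.imwrite("pics/crop2.png",np.hstack([cv2.resize(t,(486,300),interpolation=2),cv2.resize(s,(300,300),interpolation=2)]))
E
```

```text
down t=16.5 op=0.996 grip=0 F [ 0.9 -0.2 -0.4] tcp [ 0.5954 -0.1766  0.0188]
grip t=17.0 op=0.703 grip=47 F [-1.6  0.7  6.8] tcp [ 0.5952 -0.1767  0.0193]
up t=18.4 op=0.702 grip=49 F [ 0.2  0.4 -0.8] tcp [ 0.5941 -0.1763  0.1388]
```

View pics/crop2.png

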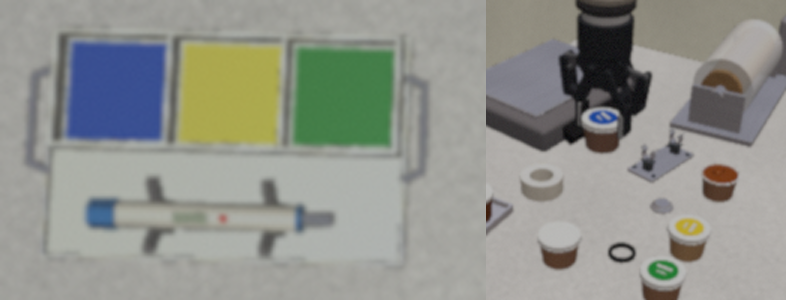

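The pen lies across both V blocks, ends at crop columns 86 and 335 and blocks at 153 and 268, so it is centred. The blue cup hangs upright in the gripper at crop (602,128).

Run:
```python
from h import *
place("blue"); log("up")
```

```text
above t=20.2 op=0.705 grip=49 F [ 0.6  0.2 -2.1] tcp [0.5802 0.2999 0.1398]
touch 0.0064 f=7.5
low t=23.3 op=0.702 grip=49 F [-2.4 -1.3  6.2] tcp [0.5792 0.3021 0.0253]
open t=23.8 op=0.899 grip=0 F [ 0.1 -0.1 -0. ] tcp [0.5791 0.3019 0.0243]
up t=24.8 op=0.899 grip=0 F [ 0.2 -0.   0.4] tcp [0.5786 0.3014 0.1489]
```

Contact came at the expected height. Next are yellow and green, with force and opening checks after each grip.

Run:
```python
from h import *
for k in("yellow","green"):
    pick(k)
    if not .65<ctrl.current_opening()<.75: print("bad grip"); break
    place(k)
ctrl.goto(p((.5,-.2),.25),quat(TH)); log("clear")
for n in("top","side"):
    im,d=ctrl.grab_frame(n); np.savez(n+"3.npz",im=im,d=d); cv2.imwrite(f"pics/{n}3.png",im[:,:,::-1])
```

```text
down t=27.9 op=0.999 grip=0 F [-0.5  0.7  0. ] tcp [ 0.435  -0.1538  0.0185]
grip t=28.4 op=0.706 grip=46 F [-2.7  0.2  9.7] tcp [ 0.4349 -0.154   0.019 ]
up t=29.8 op=0.707 grip=49 F [-0.8  0.6 -0.3] tcp [ 0.4339 -0.1535  0.1391]
above t=31.3 op=0.705 grip=49 F [-0.2 -0.7 -0.9] tcp [0.5777 0.2218 0.1397]
touch 0.0064 f=6.5
low t=34.3 op=0.701 grip=49 F [-1.7 -0.6  5.2] tcp [0.5774 0.2241 0.0252]
open t=34.9 op=0.903 grip=0 F [0.4 0.3 0.1] tcp [0.5773 0.224  0.0243]
down t=38.4 op=0.996 grip=0 F [-0.3 -0.4 -0.5] tcp [ 0.4257 -0.048   0.0184]
grip t=38.9 op=0.708 grip=46 F [-2.9  0.6 10. ] tcp [ 0.4256 -0.0482  0.019 ]
up t=40.3 op=0.706 grip=49 F [-0.4  0.2 -1.3] tcp [ 0.4246 -0.0478  0.1392]
above t=41.2 op=0.707 grip=49 F [-0.1 -0.9 -0.9] tcp [0.5749 0.1441 0.1394]
touch 0.0064 f=7.0
low t=44.3 op=0.703 grip=49 F [-1.9 -1.   5.3] tcp [0.5757 0.1461 0.0251]
open t=44.8 op=0.896 grip=0 F [-0.6  0.6 -0. ] tcp [0.5755 0.146  0.0243]
clear t=47.2 op=0.902 grip=0 F [-0.2  0.4  0.5] tcp [ 0.5004 -0.1985  0.2497]
```

View pics/top3.png

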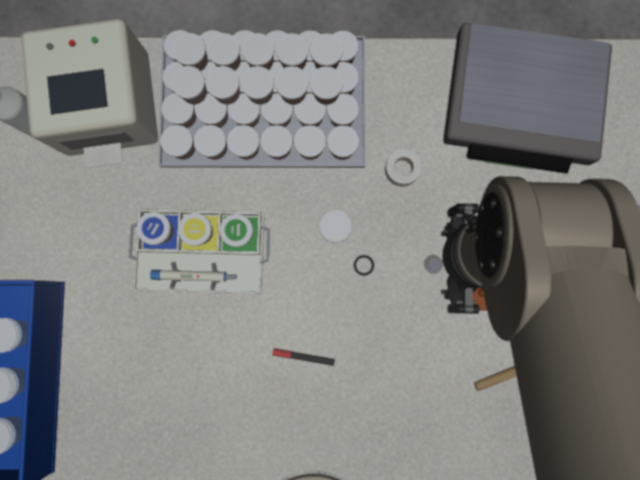

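View pics/side3.png

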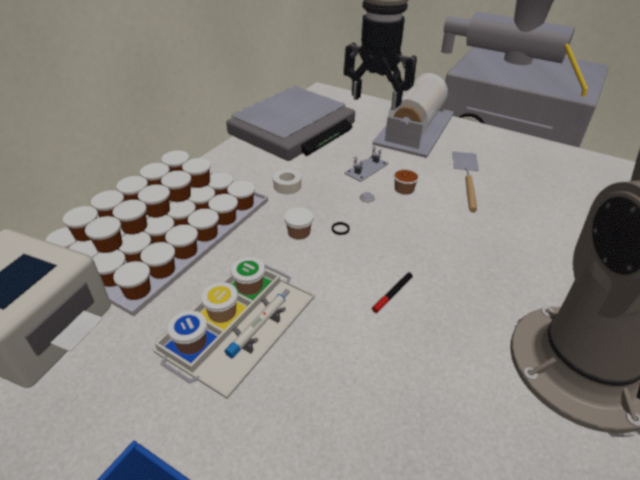

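The three cups stand upright on their own mats: top view blue (155,229), yellow (197,229), green (237,230). The pen is at (193,275) in the rests, and the plain and open cups are unmoved. I'll check the numbers before handing in.

Run:
```python
from h import *
np.set_printoptions(precision=4,suppress=True)
for n in("top","side"):
    T=np.load(n+"3.npz"); P=cloud(n,T["d"])
    M=((T["d"]>.1)&(P[...,2]>.044)&(P[...,2]<.08))
    for k in MAT:   # lid points at cup top height
        m=M&(P[...,2]>.046)&(np.hypot(P[...,0]-MAT[k][0],P[...,1]-MAT[k][1])<.038); q=P[m]
        c,_=cv2.minEnclosingCircle(q[:,:2].astype(np.float32)); print(n,k,np.array(c)-MAT[k],"ztop",np.median(q[:,2]))
    if n=="top":
        m=(T["d"]>.1)&(P[...,2]>.040)&(P[...,2]<.08)&(abs(P[...,0]-REST[0])<.014)&(abs(P[...,1]-REST[1])<.1); q=P[m][:,:2]
        x=q-q.mean(0); w=np.linalg.svd(x,full_matrices=False)[2][0]; s=x@w
        print("pen mid",q.mean(0)+w*(s.max()+s.min())/2-REST,"dir",w,"len",np.ptp(s),"ztop",np.percentile(P[m][:,2],[50,90]))
```

```text
top green [0.0018 0.0007] ztop 0.05272513850986438
top yellow [0.0017 0.0004] ztop 0.052737723004516734
top blue [0.0015 0.0002] ztop 0.052644186276940896
pen mid [ 0.0003 -0.0002] dir [-0.0245 -0.9997] len 0.16028859039327686 ztop [0.0472 0.0501]
side green [0.0007 0.0022] ztop 0.052756510000768086
side yellow [-0.0004  0.0006] ztop 0.05269309759066598
side blue [-0.0003  0.0004] ztop 0.05276071391883197
```

Everything is within about 2 mm, with cup tops at 52 mm, so I'm handing in.

```bash
python3 -c "
from h import *
print(ctrl.sign_off()); log('end')"
```

```text
the job is handed in; nothing more can be done
None
the job is handed in; nothing more can be done
```

The tray is made up and handed in at about 47 s of the 112 s allowed; each labelled cup measured within about 3 mm of its own mat's centre, the pen is centred in both V rests, and the open and unlabelled cups looked unmoved, but no verdict came back.

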